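# Seat the gauge block and draw the plug gauge to its blue mark

## Robot

A 6-joint arm with a two-finger parallel gripper is mounted at the origin on a cart in front of the work surface, level with it; the furniture and walls round the work are solid. World frame = base frame: x ahead of the robot, y to its left, z up, the work surface at z = 0. Lengths are in m, angles in degrees, forces in N, time in s.
With the tool pointing down it reaches from about 0.4 to 0.825 m from the base axis. Payload 7 kg.
Tool frame: the origin (TCP) lies on the centre line of the jaws, within the pads' length; the fingertips stand 19 mm ahead of it and the grasp point (between the pads) is the TCP; z points along the fingers, y is the line along which they close (so a half turn about z gives the same grasp; the last joint's range is limited). The gripper opens to 88 mm and grips with 3 to 60 N. Pads are 19 mm wide; open, the fingers measure 130 mm over their backs; the gripper's body (78 mm by 193 mm) begins 47 mm behind the grasp point.
Start: joints at [88.413, 20.546, 0.682, 0, -70.136, -16.507], TCP at [0.21, 0.642, 0.246] pointing down, gripper open.
Joint ranges: [-176.03, 176.03], [-82.01, 121.73], [-58.28, 71.71], [-173.87, 95.51], [-174.79, -0.11], [-173.66, 173.66]. Speed limits (degrees/s): [136.94, 136.94, 172.46, 180, 180, 180].

## Interface

Orientations are given as [roll, pitch, yaw] about the fixed x, y, z axes, in that order (R = Rz(yaw) Ry(pitch) Rx(roll)).
In Python, from plant import * gives the robot as it stands. The module is installed in compiled form; this text tells all that it offers.
- The arm moves only by the tool play_rows, never from a script. Its argument "deltas" is a list of rows, each a list of 6 numbers: the shift along the world's x, y, z scaled (see below), then the turn, a rotation vector about the world's x, y, z scaled (see below). A call has 1 to 10 rows; each row shifts and turns the commanded pose from where the row before left it; what a row does not reach is not made up. The controller multiplies each number of a shift by 800 mm and each number of a turn by 180 degrees. A row lasts 1/10 s, in which the tool goes at most 50 mm and 8.59 degrees, less where a joint would pass 70% of its speed; a pose out of reach is approached as far as the arm can. A call with a number of a shift or a turn outside -1 to 1 is refused whole. A call with a gripper value outside its range is refused whole. "gripper" is the gripper command: -1 is shut, 1 is fully open, values between are in proportion, set as the call begins (left out, the last holds). The fingers move at their own pace and stop on an object; the grip force is fixed at half the most. Time passes only in rows, so rows that do not move let the fingers close. It gives the time, the measured TCP pose, the force, the opening and the grip force at its end, in the units of the state.
- get_obs(): the state, without advancing time (a new reading comes with each control period).
- snapshot(name): name is "scene" or "top"; returns (picture, depth): 420x560x3 uint8, blue, green, red; 420x560 float32, m along the optical axis (not along the pixel's ray), 0 where there is no reading.
- camera_model(name): a dict with "fx", "fy", "cx", "cy" (pixels), "world_to_cam" (4x4, takes a point from world to camera coordinates). Camera axes: x right, y down, z forward; pixel columns grow to the right and rows downward; lengths in m; the calibration is good to about 2 mm. A picture is of the moment at which its call begins. camera_model takes no time and is no camera call.
- close_job(): hands the job in; it is judged then, once.
The state is a dict: "clock": time; "joint_pos": joint angles; "qvel": joint speeds; "tau": joint torques, N m; "tool_pos": TCP position; "orientation": TCP orientation; "force": force on the tool from outside, world axes, zero at the start; "moment": the same for the moment, N m; "opening": finger opening in m; "gripper_force": force on a finger pad.
Only numpy, scipy, OpenCV 4.12 (cv2) and the standard library are available. Lean on these libraries where they do the work, as an engineer would, in place of code of your own. Each camera call takes 0.05 s, during which the arm holds its last target. There are 200 camera calls.

## Task

Set up the green inspection fixture for a bore reading: put the steel gauge block into the fixture's rectangular pocket and press down on top of it with the fingers until it is flush with the green surface. Then take the plug gauge by its black handle and draw it straight up, without wrenching it sideways, until its whole blue band stands clear above the brass bush while its red band is still hidden in the bore, and finish holding it still there in the gripper. Leave the tape measure and the grease tin alone.

Things in the scene. Friction and masses are not known exactly. Their poses are not given: they have to be found in the camera images.
- fixture: Green inspection fixture fixed to the table: a base 100 mm (its x) by 220 mm (its y) and 35 mm high, z up; origin at the centre of its underside. It has an open rectangular pocket on its +y side and a brass bush standing on its -y side. Place and yaw vary.
- pocket_top (a point): Centre of the mouth of the pocket, level with the green top surface, 35 mm above the table. The pocket is 36 mm along the fixture's x, 54 mm along its y (2 mm of play on every side of the block), 25 mm deep with a flat floor, edges slightly bevelled. Axes are those of the fixture. The pocket centre is 114 mm from the bore.
- bore_mouth (a point): Centre of the upper end of the brass bush (40 mm outside diameter, 54 mm at its foot), 90 mm above the table. The vertical bore is about 17.6 mm wide for 55 mm through the bush and a little wider in the base below; closed 80 mm down.
- gauge_block: Grey steel gauge block, 32 x 50 mm and 25 mm high, about 0.3 kg, lying flat on the table to the left or to the right of the fixture; origin at the centre of its underside, z up. Its own x and y are turned from its edges: use block_top for its yaw.
- block_top (a point): Centre of the gauge block's top face; x along its 32 mm side, y along its 50 mm side, z up. Either way round (half a turn) fits the pocket; the block is flush when it lies on the pocket floor, with this point level with the green surface.
- plug_gauge: Loose plug gauge upright in the bore, about 0.2 kg, z up; origin on its axis under its flange, which first rests on the bush. Above the origin: flange 28 mm wide, 4 mm thick, then a black handle 22 mm in diameter from 4 to 48 mm. Below: 16 mm shank, 74 mm long, blue band 24 to 32 mm and red band 48 to 56 mm below the origin. Let go, it drops back.
- tape_measure: Grey tape measure, 61 x 84 mm and 58 mm high, standing on the table on the other side of the fixture than the gauge block; to be left alone. Origin under its centre.
- grease_tin: Red round tin with a grey lid, 64 mm wide, 47 mm high, behind the fixture; to be left alone. Origin under its centre.
Not all that is in view belongs to the job. What is meant by the plug_gauge is not orange, and is the larger of those in its own colour.

How it is judged (in metres and radians):
On the way, in this order (a step that is already met when the one before it is completed fails the run):
1. the gauge block lies flush in the pocket and the fingers press on it (horizontal distance between gauge_block and pocket_top below 0.005 m and z of gauge_block in the frame of pocket_top below -0.023 m and angle between gauge_block's own z axis and vertical below 0.06 rad and angle between the x axis of block_top and the x axis of fixture, either way round below 0.12 rad and contact force between the fingers and gauge_block above 2 N), for 0.1 s.
2. the plug gauge, held in the fingers, has been drawn up until its blue band is clear of the bush (z of plug_gauge in the frame of bore_mouth above 0.032 m and contact force between the fingers and plug_gauge above 3 N), for 0.1 s.
At the end, for the whole second after the job is handed in: The gripper holds the plug gauge at rest (finger contact over 3 N), upright within 0.05 rad, within 4 mm of the bore axis, 32 to 48 mm above its seat, leaning on the bore with under 20 N; the block is flush in the pocket within 2 mm, within 5 mm of its centre, level and square to 0.12 rad (all of step 2 and z of plug_gauge in the frame of bore_mouth below 0.048 m and horizontal distance between plug_gauge and bore_mouth below 0.004 m and angle between plug_gauge's own z axis and vertical below 0.05 rad and linear speed of plug_gauge below 0.01 m/s and contact force between plug_gauge and fixture below 20 N and horizontal distance between gauge_block and pocket_top below 0.005 m and z of gauge_block in the frame of pocket_top below -0.023 m and angle between gauge_block's own z axis and vertical below 0.06 rad and angle between the x axis of block_top and the x axis of fixture, either way round below 0.12 rad); the arm keeps its last pose, push and grip.
It fails at once if the plug gauge is pulled beyond its red band (z of plug_gauge in the frame of bore_mouth above 0.056 m).
It fails at once if the plug gauge is wrenched against the bore with more than 30 N (contact force between plug_gauge and fixture above 30 N).
It fails at once if the tape measure is disturbed (distance of tape_measure from where it was at the start of the episode above 0.02 m).
It fails at once if the grease tin is disturbed (distance of grease_tin from where it was at the start of the episode above 0.02 m).
It also fails if it takes over 64 s, if anything falls off the work surface, if the arm or the gripper's body presses on something with over 40 N, if the wrist force passes 120 N, or if a joint passes its speed limit or range.

## Working session

There is one attempt and no reset: what is moved stays moved. The work goes in short steps, Python scripts to look and compute and a tool call to move; the robot and the scene stay as the last step left them, time stands still between calls to the robot, and variables do not carry over. Pictures are saved under pics/ and viewed, at most 10 in all, crops included, and the job is handed in when it is done.

Besides the shell and the picture viewer there is one more tool, called after ">>>" by a JSON object that holds its "api" and its "payload", one argument or row to a line. play_rows: Moves the arm, as the interface text tells. Its arguments: {"type":"object","properties":{"deltas":{"type":"array","items":{"type":"array","items":{"type":"number","minimum":-1,"maximum":1}}},"gripper":{"type":"number"}},"required":["deltas"]}

```bash
mkdir -p pics
cat > h.py <<'E'
from plant import *
import numpy as np, cv2
def snap(n):
    p,d=snapshot(n); return p.copy(),d.copy(),camera_model(n)
def ray(m,u,v,z):
    T=np.linalg.inv(m["world_to_cam"]); d=T[:3,:3]@np.array([(u-m["cx"])/m["fx"],(v-m["cy"])/m["fy"],1.]); o=T[:3,3]
    return o+d*(z-o[2])/d[2]
def cloud(m,d):
    v,u=np.indices(d.shape); P=np.stack([(u-m["cx"])/m["fx"]*d,(v-m["cy"])/m["fy"]*d,d,np.ones_like(d)],-1)
    return (P@np.linalg.inv(m["world_to_cam"]).T)[...,:3]
E
python3 - <<'E'
from h import *
for n in("scene","top"):
    p,d,m=snap(n); cv2.imwrite(f"pics/{n}0.png",p); np.savez(f"/tmp/{n}0.npz",p=p,d=d)
    print(n,m["fx"],m["cx"],m["cy"],np.linalg.inv(m["world_to_cam"]).round(3).tolist())
o=get_obs();print({k:np.round(v,3).tolist() for k,v in o.items()})
E
```

```text
scene 446.71060859098844 279.50872338358374 206.3489311929025 [[0.667, -0.451, 0.593, -0.015], [-0.745, -0.381, 0.548, -0.585], [-0.021, -0.807, -0.59, 0.689], [0.0, 0.0, 0.0, 1.0]]
top 503.7437153229682 283.87015596922345 213.4814422659801 [[-0.018, -0.991, 0.136, 0.411], [-1.0, 0.016, -0.019, 0.011], [0.017, -0.136, -0.991, 1.354], [0.0, 0.0, 0.0, 1.0]]
{'clock': 0.1, 'joint_pos': [88.414, 20.586, 0.64, -0.016, -70.137, -16.506], 'qvel': [0.017, -0.051, 0.2, 0.148, 0.077, 0.007], 'tau': [-0.002, -58.416, 29.375, 7.015, 0.01, -0.0], 'tool_pos': [0.21, 0.641, 0.245], 'orientation': [179.916, -0.009, -18.098], 'force': [0.02, 0.626, 0.238], 'moment': [0.012, -0.003, 0.029], 'gripper_force': 0.0, 'opening': 0.088}
```

View pics/top0.png

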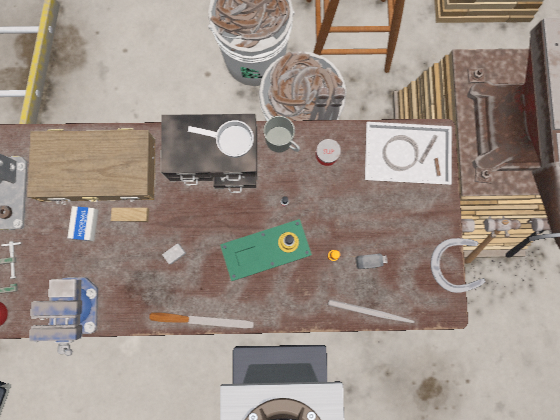

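View pics/scene0.png

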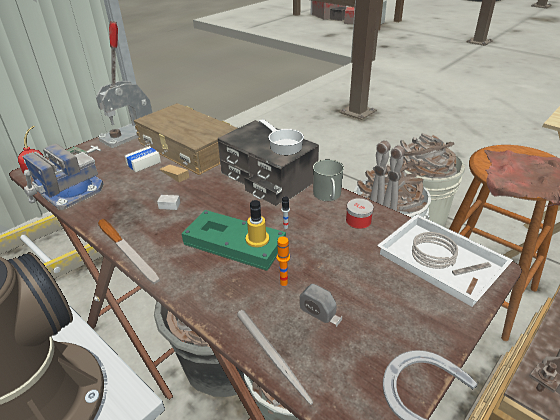

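The top view shows the fixture around (266,250), with its pocket at about (245,258) and the bush with the black-handled plug at (289,241). The block is at (173,253), the tape measure at (371,261) and the tin at (328,152). The decoys are an orange plug at (334,255) and a small black one at (285,200). The scene view shows the same layout.

```bash
cat >> h.py <<'E'
def rectpts(m,mask,z):
    c=max(cv2.findContours(mask,cv2.RETR_EXTERNAL,cv2.CHAIN_APPROX_NONE)[0],key=cv2.contourArea)[:,0]
    w=np.array([ray(m,u,v,z)[:2] for u,v in c])*1000
    (cx,cy),(a,b),t=cv2.minAreaRect(w.astype(np.float32))
    return (cx,cy),(a,b),t
def roi(mask,x0,x1,y0,y1):
    k=np.zeros(mask.shape,np.uint8); k[y0:y1,x0:x1]=mask[y0:y1,x0:x1]; return k*255
E
python3 - <<'E'
from h import *
Z=np.load("/tmp/top0.npz");p,d=Z["p"],Z["d"];m=camera_model("top");hsv=cv2.cvtColor(p,cv2.COLOR_BGR2HSV)
P=cloud(m,d)
g=(hsv[...,0]>60)&(hsv[...,0]<95)&(hsv[...,1]>90)
print("fix",rectpts(m,roi(g,210,325,210,290),.035))
print("z green",np.median(P[225:235,290:300,2][g[225:235,290:300]]) if g[225:235,290:300].any() else None)
b=(hsv[...,1]<60)&(hsv[...,2]>110)
print("block",rectpts(m,roi(b,155,195,238,270),.025),P[253,173])
y=(hsv[...,0]>15)&(hsv[...,0]<35)&(hsv[...,1]>120)
print("bush",rectpts(m,roi(y,270,310,222,260),.09))
k=roi((P[...,2]>.12)&(d>0),270,310,222,260);print("plug",rectpts(m,k,.138),P[...,2][k>0].max())
pm=roi((P[...,2]<.025)&(P[...,2]>0),228,270,240,272)
print("pocket depth",P[257,240:252,2].round(3))
s=np.load("/tmp/scene0.npz");ms=camera_model("scene");Ps=cloud(ms,s["d"])
for nm,u,v in(("block",168,201),("green",205,215),("plug",256,204)):print(nm,Ps[v,u])
cv2.imwrite("pics/crop0.png",cv2.resize(p[205:285,150:320],None,fx=4,fy=4,interpolation=cv2.INTER_NEAREST))
E
```

```text
fix ((497.7887878417969, 35.049224853515625), (99.05636596679688, 215.649658203125), 16.905588150024414)
z green 0.03509573932712584
block ((491.90191650390625, 274.2560729980469), (104.26154327392578, 81.2847900390625), 89.02606964111328) [0.49308274 0.27784238 0.02584124]
bush ((512.2611694335938, -22.535314559936523), (47.8291015625, 49.40765380859375), 77.43997192382812)
plug ((515.0933227539062, -22.757638931274414), (21.793506622314453, 19.40569305419922), 89.03163146972656) 0.1433058745347544
pocket depth [0.01  0.011 0.011 0.012 0.01  0.01  0.008 0.013 0.017 0.007 0.008 0.008]
block [0.48169169 0.26441506 0.02759856]
green [0.49950088 0.13830353 0.03399905]
plug [ 0.51051353 -0.03226807  0.14060722]
```

View pics/crop0.png

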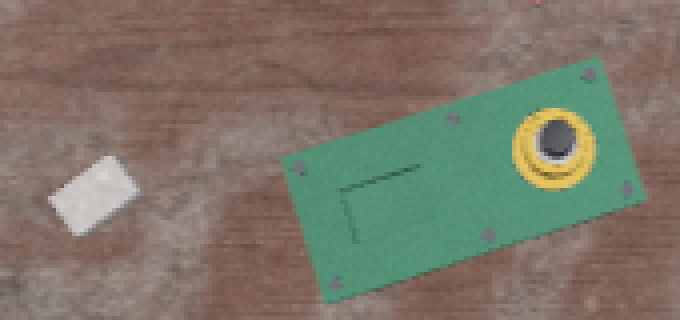

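The crop shows the block as a light rectangle, with corners near (48,200), (110,155), (140,190) and (78,236). The pocket's far-left corner is at crop (341,190), which is about (235,252.5) in the full image. Next I'll tighten the block and pocket estimates.

Run:
```python
from h import *
for n,r,pr in(("top",(155,195,238,270),(225,270,238,275)),("scene",(150,190,188,215),(190,235,208,245))):
    Z=np.load(f"/tmp/{n}0.npz");p,d=Z["p"],Z["d"];m=camera_model(n);hsv=cv2.cvtColor(p,cv2.COLOR_BGR2HSV);P=cloud(m,d)
    print(n,"block",rectpts(m,roi((hsv[...,1]<45)&(hsv[...,2]>165),*r),.025))
    k=roi((P[...,2]>.012)&(P[...,2]<.04)&(d>0),*r);print(" depth",rectpts(m,k,.025))
    k=roi((P[...,2]<.024)&(P[...,2]>.003),*pr);k=cv2.morphologyEx(k,cv2.MORPH_OPEN,np.ones((3,3)))
    print(" pocket floor by depth",rectpts(m,k,.010))
    y=(hsv[...,0]>15)&(hsv[...,0]<35)&(hsv[...,1]>100)
    P2=P[(abs(P[...,2]-.09)<.006)&y&(abs(P[...,0]-.512)<.04)&(abs(P[...,1]+.022)<.04)]
    print(" bush top",P2.shape, (P2.min(0)+P2.max(0))/2,np.ptp(P2,axis=0))
    b=(hsv[...,2]<110)&(abs(P[...,2]-.13)<.02)&(abs(P[...,0]-.512)<.03)&(abs(P[...,1]+.022)<.03)
    P3=P[b&(P[...,2]>.133)];print(" plug top",len(P3),(P3.min(0)+P3.max(0))/2,np.ptp(P3,axis=0))
m=camera_model("top")
print("pocket corners",[ray(m,*q,.035).round(4) for q in((235.2,252.5),(255,246.2))])
```

```text
top block ((492.5556640625, 278.417236328125), (32.43883514404297, 51.0433349609375), 36.465782165527344)
 depth ((491.7940979003906, 277.7430725097656), (34.55695343017578, 50.98646926879883), 35.67112731933594)
 pocket floor by depth ((483.7858581542969, 87.02687072753906), (35.37907028198242, 53.6899299621582), 17.50910758972168)
 bush top (90, 3) [ 0.5156715  -0.02403425  0.08952995] [0.03813592 0.03798888 0.01048475]
 plug top 52 [ 0.51528198 -0.02281593  0.13824346] [0.01921483 0.01716996 0.01012483]
scene block ((480.70123291015625, 265.4380187988281), (61.876914978027344, 57.2474479675293), 40.06968307495117)
 depth ((485.6448669433594, 269.46929931640625), (49.120635986328125, 57.44206619262695), 40.069679260253906)
 pocket floor by depth ((496.12591552734375, 104.21092987060547), (26.58863639831543, 45.82990264892578), 17.67999267578125)
 bush top (102, 3) [ 0.51483086 -0.02534451  0.08860599] [0.04061897 0.03865821 0.00886049]
 plug top 65 [ 0.51385402 -0.02490969  0.13698208] [0.02088845 0.02173331 0.00725028]
pocket corners [array([0.491 , 0.1142, 0.035 ]), array([0.5065, 0.0624, 0.035 ])]
```

>>> {"api": "play_rows", "payload": {
  "deltas": [
    [0.0353, -0.0454, -0.0119, 0, 0, -0.0197],
    [0.0353, -0.0454, -0.0119, 0, 0, -0.0197],
    [0.0353, -0.0454, -0.0119, 0, 0, -0.0197],
    [0.0353, -0.0454, -0.0119, 0, 0, -0.0197],
    [0.0353, -0.0454, -0.0119, 0, 0, -0.0197],
    [0.0353, -0.0454, -0.0119, 0, 0, -0.0197],
    [0.0353, -0.0454, -0.0119, 0, 0, -0.0197],
    [0.0353, -0.0454, -0.0119, 0, 0, -0.0197],
    [0.0353, -0.0454, -0.0119, 0, 0, -0.0197],
    [0.0353, -0.0454, -0.0119, 0, 0, -0.0197]
  ],
  "gripper": 0.4
}}

```text
clock: 1.1
tool_pos: [0.4927, 0.2767, 0.1499]
orientation: [180.0, 0.0, -53.7]
force: [1.7, 0.6, 0.8]
opening: 0.0612
gripper_force: 0.0
```

>>> {"api": "play_rows", "payload": {
  "deltas": [
    [0, 0, 0, 0, 0, 0],
    [0, 0, 0, 0, 0, 0],
    [0, 0, 0, 0, 0, 0]
  ]
}}

```text
clock: 1.4
tool_pos: [0.4919, 0.2788, 0.1504]
orientation: [-180.0, 0.0, -53.5]
force: [0.1, 0.8, 1.0]
opening: 0.0612
gripper_force: 0.0
```

>>> {"api": "play_rows", "payload": {
  "deltas": [
    [0, 0, -0.0206, 0, 0, 0],
    [0, 0, -0.0206, 0, 0, 0],
    [0, 0, -0.0206, 0, 0, 0],
    [0, 0, -0.0206, 0, 0, 0],
    [0, 0, -0.0206, 0, 0, 0],
    [0, 0, -0.0206, 0, 0, 0],
    [0, 0, -0.0206, 0, 0, 0],
    [0, 0, 0, 0, 0, 0],
    [0, 0, 0, 0, 0, 0]
  ]
}}

```text
clock: 2.3
tool_pos: [0.4917, 0.2794, 0.0354]
orientation: [180.0, -0.0, -53.4]
force: [-0.3, -0.0, 1.0]
opening: 0.0612
gripper_force: 0.0
```

>>> {"api": "play_rows", "payload": {
  "deltas": [
    [0, 0, 0, 0, 0, 0],
    [0, 0, 0, 0, 0, 0],
    [0, 0, 0, 0, 0, 0],
    [0, 0, 0, 0, 0, 0],
    [0, 0, 0, 0, 0, 0],
    [0, 0, 0, 0, 0, 0],
    [0, 0, 0, 0, 0, 0]
  ],
  "gripper": -1
}}

```text
clock: 3.0
tool_pos: [0.4922, 0.2785, 0.0354]
orientation: [-180.0, -0.0, -53.5]
force: [-1.6, -0.2, 5.4]
opening: 0.0316
gripper_force: 29.9
```

>>> {"api": "play_rows", "payload": {
  "deltas": [
    [0, 0, 0.025, 0, 0, 0],
    [0, 0, 0.025, 0, 0, 0],
    [0, 0, 0.025, 0, 0, 0],
    [0, 0, 0.025, 0, 0, 0]
  ]
}}

```text
clock: 3.4
tool_pos: [0.4914, 0.2778, 0.1148]
orientation: [179.9, 0.0, -53.6]
force: [0.9, 0.3, -4.4]
opening: 0.0313
gripper_force: 29.9
```

>>> {"api": "play_rows", "payload": {
  "deltas": [
    [-0.0015, -0.0301, 0, 0, 0, -0.0134],
    [-0.0015, -0.0301, 0, 0, 0, -0.0134],
    [-0.0015, -0.0301, 0, 0, 0, -0.0134],
    [-0.0015, -0.0301, 0, 0, 0, -0.0134],
    [-0.0015, -0.0301, 0, 0, 0, -0.0134],
    [-0.0015, -0.0301, 0, 0, 0, -0.0134],
    [-0.0015, -0.0301, 0, 0, 0, -0.0134],
    [-0.0015, -0.0301, 0, 0, 0, -0.0134],
    [0, 0, 0, 0, 0, 0],
    [0, 0, 0, 0, 0, 0]
  ]
}}

```text
clock: 4.4
tool_pos: [0.4817, 0.0846, 0.1143]
orientation: [179.9, -0.0, -73.0]
force: [-0.9, -0.4, -2.7]
opening: 0.0314
gripper_force: 29.9
```

Run:
```python
from h import *
for n,r in(("scene",(170,300,140,260)),("top",(190,320,190,290))):
    p,d,m=snap(n); np.savez(f"/tmp/{n}1.npz",p=p,d=d)
    cv2.imwrite(f"pics/{n}1.png",cv2.resize(p[r[2]:r[3],r[0]:r[1]],None,fx=4,fy=4,interpolation=cv2.INTER_CUBIC))
```

```text
(no output)
```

View pics/scene1.png

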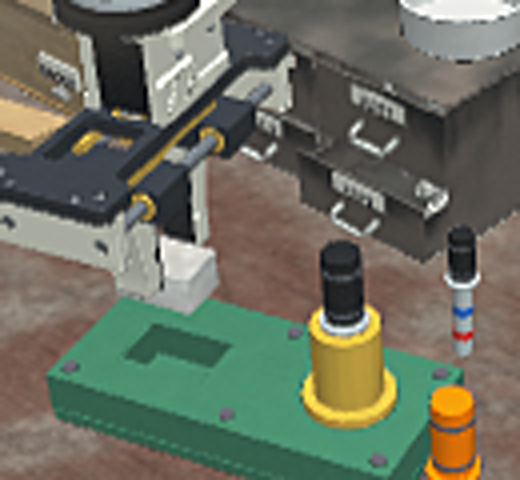

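The scene crop shows the block held upright over the fixture near (195,275). The pocket mouth is the dark recess around (178,350). Now I'll measure the mouth outline by depth in both first views and compare it with the held block.

Run:
```python
from h import *
c0=np.array([.482,.086])
for n in("top","scene"):
    Z=np.load(f"/tmp/{n}0.npz");d=Z["d"];m=camera_model(n);P=cloud(m,d)
    v,u=np.indices(d.shape)
    T=np.linalg.inv(m["world_to_cam"]);D=np.stack([(u-m["cx"])/m["fx"],(v-m["cy"])/m["fy"],np.ones(d.shape)],-1)@T[:3,:3].T
    for z in(.035,):
        Q=T[:3,3]+D*((z-T[2,3])/D[...,2])[...,None]
        near=np.hypot(Q[...,0]-c0[0],Q[...,1]-c0[1])<.042
        for th in(.028,.031):
            k=((P[...,2]<th)&near&(d>0)).astype(np.uint8)*255
            k=cv2.morphologyEx(k,cv2.MORPH_OPEN,np.ones((2,2),np.uint8))
            q=Q[k>0][:,:2].mean(0)*1000
            print(n,th,rectpts(m,k,z),"mean",q.round(1))
# held block now, top surface z~.104 ; bottom .079
Z=np.load("/tmp/scene1.npz");p,d=Z["p"],Z["d"];m=camera_model("scene");P=cloud(m,d)
hsv=cv2.cvtColor(p,cv2.COLOR_BGR2HSV)
R=(P[...,2]>.07)&(P[...,2]<.11)&(np.hypot(P[...,0]-.482,P[...,1]-.085)<.04)
W=P[R]; a=np.radians(17.2);X=np.array([np.cos(a),np.sin(a)]);Y=np.array([-np.sin(a),np.cos(a)])
c=np.array(get_obs()["tool_pos"])[:2];e=np.c_[(W[:,:2]-c)@X,(W[:,:2]-c)@Y]
print("held pts rel TCP, fixture axes",np.percentile(e,[1,5,50],axis=0).round(4),len(e),"y- face near side", get_obs()["tool_pos"])
```

```text
top 0.028 ((480.1688537597656, 83.19573974609375), (35.47906494140625, 52.79804229736328), 17.41110610961914) mean [480.1  83.2]
top 0.031 ((480.25164794921875, 83.25910949707031), (36.22071838378906, 53.50836181640625), 15.579834938049316) mean [480.1  83.3]
scene 0.028 ((477.73583984375, 76.6944808959961), (30.088823318481445, 48.78120803833008), 16.191410064697266) mean [477.4  76.8]
scene 0.031 ((478.716552734375, 78.16997528076172), (32.51581954956055, 51.154563903808594), 17.106950759887695) mean [478.3  78.1]
held pts rel TCP, fixture axes [[-0.0348 -0.0269]
 [-0.0335 -0.0259]
 [-0.0098 -0.012 ]] 321 y- face near side [0.482258   0.08574417 0.11460788]
```

View pics/top1.png

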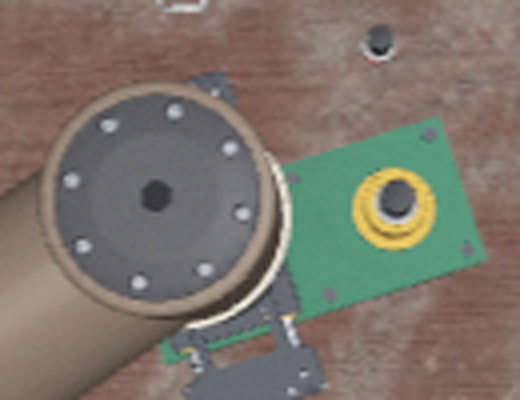

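The top crop shows the gripper over the pocket, with the bush and plug clear of it at about (395,205). The 2x2 opening moved the mask by one pixel. With that corrected, the mouth is at about (482.4, 85.7), right under the TCP, so I'll lower the block.

>>> {"api": "play_rows", "payload": {
  "deltas": [
    [0, 0, -0.0125, 0, 0, 0],
    [0, 0, -0.0125, 0, 0, 0],
    [0, 0, -0.0125, 0, 0, 0],
    [0, 0, -0.0125, 0, 0, 0],
    [0, 0, 0, 0, 0, 0]
  ]
}}

```text
clock: 5.0
tool_pos: [0.4813, 0.0853, 0.073]
orientation: [179.8, -0.0, -72.9]
force: [-0.9, 0.1, -3.3]
opening: 0.0314
gripper_force: 29.9
```

>>> {"api": "play_rows", "payload": {
  "deltas": [
    [0, 0, -0.003, 0, 0, 0],
    [0, 0, -0.003, 0, 0, 0],
    [0, 0, -0.003, 0, 0, 0],
    [0, 0, -0.003, 0, 0, 0],
    [0, 0, 0, 0, 0, 0]
  ]
}}

```text
clock: 5.5
tool_pos: [0.4823, 0.0857, 0.0652]
orientation: [180.0, 0.0, -72.9]
force: [-0.5, 0.3, -3.3]
opening: 0.0316
gripper_force: 29.9
```

>>> {"api": "play_rows", "payload": {
  "deltas": [
    [0, 0, -0.003, 0, 0, 0],
    [0, 0, -0.003, 0, 0, 0],
    [0, 0, -0.003, 0, 0, 0],
    [0, 0, 0, 0, 0, 0]
  ]
}}

```text
clock: 5.9
tool_pos: [0.4822, 0.0856, 0.0578]
orientation: [180.0, -0.0, -72.9]
force: [-0.0, 0.2, -3.8]
opening: 0.0313
gripper_force: 29.9
```

>>> {"api": "play_rows", "payload": {
  "deltas": [
    [0, 0, 0, 0, 0, 0],
    [0, 0, 0, 0, 0, 0],
    [0, 0, 0, 0, 0, 0],
    [0, 0, 0, 0, 0, 0]
  ],
  "gripper": 0.2
}}

```text
clock: 6.3
tool_pos: [0.4827, 0.0859, 0.0585]
orientation: [-180.0, 0.0, -72.8]
force: [-0.3, -0.2, -0.6]
opening: 0.0518
gripper_force: 0.0
```

>>> {"api": "play_rows", "payload": {
  "deltas": [
    [0, 0, 0.0125, 0, 0, 0],
    [0, 0, 0.0125, 0, 0, 0],
    [0, 0, 0.0125, 0, 0, 0]
  ]
}}

```text
clock: 6.6
tool_pos: [0.4827, 0.0859, 0.0895]
orientation: [-180.0, 0.0, -72.8]
force: [0.0, 0.2, -0.2]
opening: 0.0523
gripper_force: 0.0
```

>>> {"api": "play_rows", "payload": {
  "deltas": [
    [0, 0, 0, 0, 0, 0],
    [0, 0, 0, 0, 0, 0],
    [0, 0, 0, 0, 0, 0],
    [0, 0, 0, 0, 0, 0],
    [0, 0, 0, 0, 0, 0],
    [0, 0, 0, 0, 0, 0],
    [0, 0, 0, 0, 0, 0],
    [0, 0, 0, 0, 0, 0]
  ],
  "gripper": -1
}}

```text
clock: 7.4
tool_pos: [0.4824, 0.0858, 0.0881]
orientation: [180.0, -0.0, -72.8]
force: [0.9, 0.4, -0.5]
opening: 0.0008
gripper_force: 0.0
```

>>> {"api": "play_rows", "payload": {
  "deltas": [
    [0, 0, -0.01, 0, 0, 0],
    [0, 0, -0.01, 0, 0, 0],
    [0, 0, -0.01, 0, 0, 0],
    [0, 0, -0.003, 0, 0, 0],
    [0, 0, -0.003, 0, 0, 0],
    [0, 0, 0, 0, 0, 0]
  ]
}}

```text
clock: 8.0
tool_pos: [0.4823, 0.0857, 0.059]
orientation: [180.0, -0.0, -72.8]
force: [-0.4, -0.7, 0.9]
opening: 0.0001
gripper_force: 0.0
```

>>> {"api": "play_rows", "payload": {
  "deltas": [
    [0, 0, -0.002, 0, 0, 0],
    [0, 0, -0.002, 0, 0, 0],
    [0, 0, -0.001, 0, 0, 0],
    [0, 0, -0.001, 0, 0, 0],
    [0, 0, -0.001, 0, 0, 0],
    [0, 0, 0, 0, 0, 0]
  ]
}}

```text
clock: 8.6
tool_pos: [0.4825, 0.0858, 0.0543]
orientation: [-180.0, -0.0, -72.8]
force: [-1.7, 0.1, 6.2]
opening: 0.0007
gripper_force: 3.3
```

>>> {"api": "play_rows", "payload": {
  "deltas": [
    [0, 0, -0.0015, 0, 0, 0],
    [0, 0, -0.0015, 0, 0, 0],
    [0, 0, 0, 0, 0, 0],
    [0, 0, 0, 0, 0, 0],
    [0, 0, 0, 0, 0, 0],
    [0, 0, 0, 0, 0, 0]
  ]
}}

```text
clock: 9.2
tool_pos: [0.4826, 0.0858, 0.0541]
orientation: [-179.9, -0.0, -72.8]
force: [-11.5, -0.4, 35.7]
opening: 0.0008
gripper_force: 17.8
```

>>> {"api": "play_rows", "payload": {
  "deltas": [
    [0, 0, 0.02, 0, 0, 0],
    [0, 0, 0.03, 0, 0, 0],
    [0, 0, 0.04, 0, 0, 0],
    [0, 0.04, 0.04, 0, 0, 0],
    [0, 0.05, 0.03, 0, 0, 0],
    [0, 0.05, 0, 0, 0, 0],
    [0, 0.05, 0, 0, 0, 0],
    [0, 0.05, 0, 0, 0, 0]
  ]
}}

```text
clock: 10.0
tool_pos: [0.4822, 0.2794, 0.1799]
orientation: [-180.0, 0.0, -72.9]
force: [0.3, -0.0, 0.3]
opening: 0.0004
gripper_force: 0.0
```

Run:
```python
from h import *
im=[]
for n,r in(("scene",(180,290,190,270)),("top",(215,325,210,290))):
    p,d,m=snap(n);hsv=cv2.cvtColor(p,cv2.COLOR_BGR2HSV);P=cloud(m,d)
    near=np.hypot(P[...,0]-.4825,P[...,1]-.0858)<.05
    k=((hsv[...,1]<70)&(hsv[...,2]>120)&near).astype(np.uint8)*255
    print(n,rectpts(m,k,.035),"z",np.percentile(P[k>0][:,2],[5,50,95]).round(4))
    gr=(hsv[...,0]>60)&(hsv[...,0]<95)&(hsv[...,1]>90)&near;print(" green z",np.percentile(P[gr][:,2],[5,50,95]).round(4))
    A=P[cv2.erode(k,np.ones((3,3),np.uint8))>0];print(" tilt",np.linalg.lstsq(np.c_[A[:,:2]-[.4825,.0858],np.ones(len(A))],A[:,2],rcond=None)[0].round(4))
    P3=P[(hsv[...,2]<110)&(P[...,2]>.133)&(P[...,2]<.145)&(np.hypot(P[...,0]-.515,P[...,1]+.023)<.025)];print(" plug",(P3.min(0)+P3.max(0))/2)
    im.append(cv2.resize(p[r[2]:r[3],r[0]:r[1]],None,fx=3.6,fy=3.6,interpolation=cv2.INTER_CUBIC))
cv2.imwrite("pics/press.png",np.hstack(im))
print(get_obs()["tool_pos"])
```

```text
scene ((480.9819030761719, 84.19522094726562), (36.08930206298828, 53.30892562866211), 16.738283157348633) z [-0.7189  0.0321  0.0369]
 green z [0.0332 0.0355 0.0374]
 tilt [17.8628 -0.9448 -0.019 ]
 plug [ 0.51352715 -0.02471812  0.13691446]
top ((481.9217224121094, 84.97310638427734), (33.62699508666992, 52.86508560180664), 16.4183292388916) z [0.0135 0.0343 0.0392]
 green z [0.0308 0.0351 0.0395]
 tilt [-0.0289  0.0093  0.0347]
 plug [ 0.5152041  -0.02280047  0.13809823]
[0.48271076 0.28184172 0.17930287]
```

View pics/press.png

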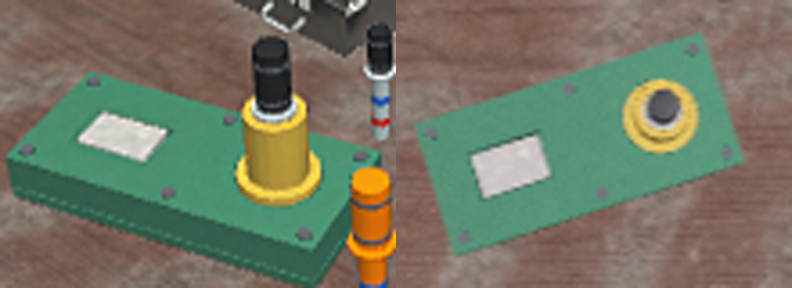

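The block is in the pocket, flush and square at about (482, 85), and the plug stands seated in the bush. The closed fingers may have straddled the pocket edges during that press. I'll press again turned 90° and shifted 4 mm toward +y, so only the block can be touched.

>>> {"api": "play_rows", "payload": {
  "deltas": [
    [-0.0002, -0.0218, 0, 0, 0, 0.0455],
    [-0.0002, -0.0218, 0, 0, 0, 0.0455],
    [-0.0002, -0.0218, 0, 0, 0, 0.0455],
    [-0.0002, -0.0218, 0, 0, 0, 0.0455],
    [-0.0002, -0.0218, 0, 0, 0, 0.0455],
    [-0.0002, -0.0218, 0, 0, 0, 0.0455],
    [-0.0002, -0.0218, 0, 0, 0, 0.0455],
    [-0.0002, -0.0218, 0, 0, 0, 0.0455],
    [-0.0002, -0.0218, 0, 0, 0, 0.0455],
    [-0.0002, -0.0218, 0, 0, 0, 0.0455]
  ]
}}

```text
clock: 11.1
tool_pos: [0.4806, 0.1023, 0.1794]
orientation: [-180.0, 0.0, 9.4]
force: [0.2, -0.3, -0.2]
opening: 0.0008
gripper_force: 0.0
```

>>> {"api": "play_rows", "payload": {
  "deltas": [
    [0, -0.0218, 0, 0, 0, 0.0455],
    [0, 0, 0, 0, 0, 0],
    [0, 0, 0, 0, 0, 0]
  ]
}}

```text
clock: 11.4
tool_pos: [0.4808, 0.0856, 0.1795]
orientation: [-180.0, -0.0, 17.0]
force: [-0.1, -0.3, -0.7]
opening: 0.0007
gripper_force: 0.0
```

>>> {"api": "play_rows", "payload": {
  "deltas": [
    [0, 0.005, 0, 0, 0, 0],
    [0, 0, -0.0249, 0, 0, 0],
    [0, 0, -0.0249, 0, 0, 0],
    [0, 0, -0.0249, 0, 0, 0],
    [0, 0, -0.0249, 0, 0, 0],
    [0, 0, -0.0249, 0, 0, 0],
    [0, 0, -0.02, 0, 0, 0],
    [0, 0, 0, 0, 0, 0],
    [0, 0, 0, 0, 0, 0]
  ]
}}

```text
clock: 12.3
tool_pos: [0.481, 0.0905, 0.0639]
orientation: [180.0, 0.0, 17.2]
force: [0.9, 0.0, 0.6]
opening: 0.0004
gripper_force: 0.0
```

>>> {"api": "play_rows", "payload": {
  "deltas": [
    [0, 0, -0.005, 0, 0, 0],
    [0, 0, -0.002, 0, 0, 0],
    [0, 0, -0.002, 0, 0, 0],
    [0, 0, -0.001, 0, 0, 0],
    [0, 0, -0.001, 0, 0, 0],
    [0, 0, 0, 0, 0, 0]
  ]
}}

```text
clock: 12.9
tool_pos: [0.4809, 0.0899, 0.055]
orientation: [-180.0, -0.0, 17.2]
force: [-0.1, -0.2, -0.6]
opening: 0.0004
gripper_force: 0.0
```

>>> {"api": "play_rows", "payload": {
  "deltas": [
    [0, 0, -0.0015, 0, 0, 0],
    [0, 0, -0.0015, 0, 0, 0],
    [0, 0, -0.001, 0, 0, 0],
    [0, 0, 0, 0, 0, 0],
    [0, 0, 0, 0, 0, 0],
    [0, 0, 0, 0, 0, 0]
  ]
}}

```text
clock: 13.5
tool_pos: [0.4811, 0.09, 0.0541]
orientation: [180.0, -0.1, 17.3]
force: [-11.1, -0.0, 31.2]
opening: -0.0002
gripper_force: 15.4
```

>>> {"api": "play_rows", "payload": {
  "deltas": [
    [0, 0, 0.03, 0, 0, 0],
    [0, 0, 0.05, 0, 0, 0],
    [0, 0, 0.053, 0, 0, 0],
    [0, 0, 0.053, 0, 0, 0]
  ]
}}

```text
clock: 13.9
tool_pos: [0.4805, 0.0897, 0.2022]
orientation: [180.0, 0.0, 17.2]
force: [0.9, 0.2, -1.2]
opening: 0.0004
gripper_force: 0.0
```

>>> {"api": "play_rows", "payload": {
  "deltas": [
    [0.0108, -0.0353, 0, 0, 0, 0],
    [0.0108, -0.0353, 0, 0, 0, 0],
    [0.0108, -0.0353, 0, 0, 0, 0],
    [0.0108, -0.0353, 0, 0, 0, 0],
    [0, 0, 0, 0, 0, 0],
    [0, 0, 0, 0, 0, 0],
    [0, 0, 0, 0, 0, 0]
  ],
  "gripper": 0.14
}}

```text
clock: 14.6
tool_pos: [0.5152, -0.0227, 0.2005]
orientation: [-180.0, 0.0, 17.2]
force: [-0.0, -0.2, 0.3]
opening: 0.0483
gripper_force: 0.0
```

>>> {"api": "play_rows", "payload": {
  "deltas": [
    [0.0004, -0.0004, -0.0209, 0, 0, 0],
    [0, 0, -0.0209, 0, 0, 0],
    [0, 0, -0.0209, 0, 0, 0],
    [0, 0, -0.0209, 0, 0, 0],
    [0, 0, -0.0209, 0, 0, 0],
    [0, 0, 0, 0, 0, 0],
    [0, 0, 0, 0, 0, 0],
    [0, 0, 0, 0, 0, 0]
  ]
}}

```text
clock: 15.4
tool_pos: [0.5163, -0.0228, 0.118]
orientation: [180.0, -0.1, 17.3]
force: [0.6, -1.3, -0.2]
opening: 0.05
gripper_force: 0.0
```

>>> {"api": "play_rows", "payload": {
  "deltas": [
    [0, 0, 0, 0, 0, 0],
    [0, 0, 0, 0, 0, 0],
    [0, 0, 0, 0, 0, 0],
    [0, 0, 0, 0, 0, 0],
    [0, 0, 0, 0, 0, 0],
    [0, 0, 0, 0, 0, 0],
    [0, 0, 0, 0, 0, 0]
  ],
  "gripper": -1
}}

```text
clock: 16.1
tool_pos: [0.5158, -0.0234, 0.1172]
orientation: [180.0, -0.0, 17.2]
force: [-1.5, -0.7, 2.5]
opening: 0.0215
gripper_force: 30.0
```

>>> {"api": "play_rows", "payload": {
  "deltas": [
    [0, 0, 0.002, 0, 0, 0],
    [0, 0, 0.003, 0, 0, 0],
    [0, 0, 0.004, 0, 0, 0],
    [0, 0, 0.004, 0, 0, 0],
    [0, 0, 0, 0, 0, 0]
  ]
}}

```text
clock: 16.6
tool_pos: [0.516, -0.0232, 0.1279]
orientation: [-180.0, -0.0, 17.2]
force: [-0.3, -0.9, -2.1]
opening: 0.0216
gripper_force: 30.0
```

>>> {"api": "play_rows", "payload": {
  "deltas": [
    [0, 0, 0.004, 0, 0, 0],
    [0, 0, 0.004, 0, 0, 0],
    [0, 0, 0.004, 0, 0, 0],
    [0, 0, 0.004, 0, 0, 0],
    [0, 0, 0, 0, 0, 0],
    [0, 0, 0, 0, 0, 0]
  ]
}}

```text
clock: 17.2
tool_pos: [0.5157, -0.0233, 0.1403]
orientation: [-180.0, -0.0, 17.2]
force: [0.0, -0.2, -1.8]
opening: 0.0213
gripper_force: 30.0
```

>>> {"api": "play_rows", "payload": {
  "deltas": [
    [0, 0, 0.004, 0, 0, 0],
    [0, 0, 0.004, 0, 0, 0],
    [0, 0, 0.004, 0, 0, 0],
    [0, 0, 0.004, 0, 0, 0],
    [0, 0, 0.004, 0, 0, 0],
    [0, 0, 0.001, 0, 0, 0],
    [0, 0, 0, 0, 0, 0],
    [0, 0, 0, 0, 0, 0],
    [0, 0, 0, 0, 0, 0],
    [0, 0, 0, 0, 0, 0]
  ]
}}

```text
clock: 18.2
tool_pos: [0.5157, -0.0234, 0.1569]
orientation: [-180.0, 0.0, 17.2]
force: [-0.1, -0.4, -1.5]
opening: 0.0217
gripper_force: 30.0
```

Run:
```python
from h import *
p,d,m=snap("scene");hsv=cv2.cvtColor(p,cv2.COLOR_BGR2HSV);P=cloud(m,d)
k=(hsv[...,0]>100)&(hsv[...,0]<125)&(hsv[...,1]>120)&(np.hypot(P[...,0]-.515,P[...,1]+.023)<.025)&(P[...,2]>.08)
print("blue z",np.percentile(P[k][:,2],[2,50,98]).round(4) if k.any() else None)
o=get_obs();print({q:np.round(o[q],4).tolist() for q in("tool_pos","force","opening","gripper_force","clock")})
cv2.imwrite("pics/lift.png",cv2.resize(p[140:270,180:310],None,fx=4,fy=4,interpolation=cv2.INTER_CUBIC))
```

```text
blue z [0.0992 0.1027 0.2706]
{'tool_pos': [0.5157, -0.0234, 0.1569], 'force': [-1.0817, -0.1396, -2.6581], 'opening': 0.0217, 'gripper_force': 29.999, 'clock': 18.25}
```

View pics/lift.png

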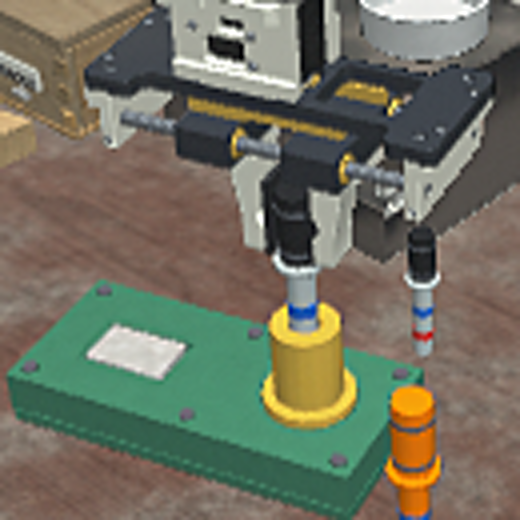

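The blue band stands clear above the bush at crop (302,312), with its depth centre at z≈0.103, which means about 40 mm of lift. The red band is hidden and the block is flush, so I'm handing it in.

```bash
python3 -c "
from plant import *
print(close_job())"
```

```text
the job is handed in; nothing more can be done
None
```

I handed the job in with the gauge block flush in the pocket and pressed, and the plug gauge held still about 40 mm up, blue band clear and red band hidden; `close_job()` returned no verdict, so I don't know the score.

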